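# Set the click-wheel cooking timer and start it

### The arm

A 6-joint arm with a two-finger parallel gripper is mounted at the origin on the work surface. World frame = base frame: x ahead of the robot, y to its left, z up, the work surface at z = 0. Lengths are in mm, angles in rad, forces in N, time in s.
With the tool pointing down it reaches from about 350 to 775 mm from the base axis. Payload 7.3 kg.
Tool frame: the origin (TCP) lies midway between the tips of the shut fingers; the grasp point (between the pads) lies 19 mm behind it; z points along the fingers, y is the line along which they close (so a half turn about z gives the same grasp; the last joint's range is limited). The gripper opens to 92 mm and grips with 3 to 60 N. Pads are 19 mm wide; open, the fingers measure 130 mm over their backs; the gripper's body (75 mm by 190 mm) begins 47 mm behind the grasp point.
Start: joints at [1.169, 0.342, 1.524, -0, 1.275, -0.146], TCP at [132.819, 507.941, 226.741] pointing down, gripper open.
Joint ranges: [-2.53, 2.53], [-0.77, 2.02], [0.04, 2.7], [-1, 4.14], [0.28, 2.66], [-3.11, 3.11]. Speed limits (rad/s): [2.57, 2.57, 3.14, 3.14, 3.14, 3.14].

### API

Orientations are given as [roll, pitch, yaw] about the fixed x, y, z axes, in that order (R = Rz(yaw) Ry(pitch) Rx(roll)).
In Python, from plant import bot gives the robot as it stands.
- The arm moves only by the tool jog_arm, never from a script. Its arguments are lists of equal length, an entry for each row: "dp": the shift along the tool's x, y, z in m, a list of three; "twist": the turn about the tool's z in degrees. A call has 1 to 10 rows; each row shifts and turns the commanded pose from where the row before left it, along the tool's axes as they then stand; what a row does not reach is not made up. A row lasts 1/8 s, in which the tool goes at most 62.5 mm and 10.7 degrees, less where a joint would pass 70% of its speed; a pose out of reach is approached as far as the arm can. A call is refused whole if a number of a shift passes 0.0625 or a number of a turn 10.7, either way. A call with a gripper value outside its range is refused whole. "jaw" is the finger opening in m, from 0 to 0.0918, set as the call begins (left out, the last holds). The fingers move at their own pace and stop on an object; the grip force is fixed at half the most. Time passes only in rows, so rows that do not move let the fingers close. It gives the time, the measured TCP pose, the force, the opening and the grip force at its end, in the units of the state.
- bot.get_obs(): the state, without advancing time (a new reading comes with each control period).
- bot.capture(name): name is "side" or "top"; returns the picture (384x512x3 uint8, blue, green, red); there is no depth.
- bot.camera_params(name): a dict with "fx", "fy", "cx", "cy" (pixels), "R" (3x3) and "t" (3): a world point X has camera coordinates R X + t. Camera axes: x right, y down, z forward; pixel columns grow to the right and rows downward; lengths in mm; the calibration is good to about 2 mm. A picture is of the moment at which its call begins. camera_params takes no time and is no camera call.
- bot.close_job(): hands the job in; it is judged then, once.
Trained networks look in the newest picture that a camera, given by its name, has taken for a name from the list of things; names that differ only in an ending like _2 or _b are one class to them, and where a whole thing is asked for, a point or a joint stands for the part that bears it (a point fixed in the world has none). Each returns a list of dicts, best first, with "confidence" (0 to 1); they miss things now and then, are a little off and sometimes report something else, mostly with a low value. They report only what shows in the picture. A call takes as long as a camera call.
- bot.find_in(camera, label): "bbox" ([centre column, centre row, width, height] in pixels, round what is visible of it).
- bot.masks_of(camera, label): "pixels" (384x512 bool, what is visible of it) and "bbox" ([centre column, centre row, width, height] in pixels, round what is visible of it).
The state is a dict: "time": time; "joint_positions": joint angles; "dq": joint speeds; "tau": joint torques, N m; "tool_pos": TCP position; "tcp_rot": TCP orientation; "contact_force": force on the tool from outside, world axes, zero at the start; "moment": the same for the moment, N m; "grip_width": finger opening in mm; "finger_force": force on a finger pad.
Only numpy, scipy, OpenCV 4.12 (cv2) and the standard library are available. Lean on these libraries where they do the work, as an engineer would, in place of code of your own. Each camera call takes 0.05 s, during which the arm holds its last target. There are 200 camera calls.

### The job

Set the cooking timer for the pressure cooker: with a fingertip, flick the star wheel clockwise (seen from above) click by click until the tooth with the raised rib rests in the click at the fixed pointer, and do not let it go a click past it. Then press the start key fully down and let it go, leaving everything untouched at the end. Lift nothing, and leave the teapot, sugar bowl, spare valve and pressure cooker where they stand.

Things in the scene. Friction and masses are not known exactly. Their poses are not given: they have to be found in the camera images.
- timer: White plastic timer held fast to the counter by suction feet, 170 (its x) by 230 (its y) by 40 mm high. Origin: centre of its underside, z up. Its x axis runs from the wheel's centre to the pointer. Star wheel (vertical axis) on the +y half, start key on the -y half. The wheel lies flat 8 mm above the case's top: underside 48 mm, top 62 mm above the counter.
- wheel_part (a joint): Star wheel angle (rad), growing clockwise seen from above. 8 clicks a turn: it rests at whole multiples of pi/4 (0.785); 0 = ribbed tooth at the pointer. Starts two, three or four clicks short (-1.57, -2.36 or -3.14). Pushed more than half a click it snaps on to the next rest; let go earlier, it falls back. Resists with up to 0.1 N m (1.5 to 2.5 N at the teeth). Stops at -3.75 and 1.9.
- wheel_centre (a point): Point on the wheel's axis at the height of its top face (62 mm over the counter), 35 mm from the timer's origin along its +y. Black wheel: disc of radius 38 mm, 14 mm thick, with 8 evenly spaced straight radial teeth, 9 mm wide, out to radius 62 mm and as thick as the disc, so the gaps are about 36 mm wide at radius 57 mm. A 20 mm high steel hub (18 mm across) stands in its middle.
- wheel_mark (a point): Point on the top of the one marked tooth, 60 mm from the wheel's axis: the tooth with a raised metal rib (8 mm wide, 10 mm high above the wheel's top, 52 mm long, from 8 to 60 mm from the axis). The other seven teeth are plain; it turns with the wheel.
- pointer (a point): The inner end of the fixed pointer, a dark metal bar 20 mm long, 8 mm wide and 4 mm high on the case's top, pointing at the wheel's axis; 64 mm from the axis along the timer's +x, its top 44 mm over the counter (below the wheel). A thin raised arrow elsewhere on the case shows the clockwise direction.
- start_key (a joint): Travel of the start key (m): 0 up, 0.006 fully down; spring return, about 5 N when fully down.
- start_key_top (a point): Centre of the top of the round black start key (30 mm across, in a dark collar 46 mm across and 12 mm high on the case); about 62 mm over the counter when up, 113 mm from the wheel's axis along the timer's -y. Moves with the key.
- teapot: Bystander: white ceramic teapot, 128 mm across the body, 125 mm high, spout along its +x to 106 mm, handle along -x to 101 mm. Origin: centre of its underside.
- sugar_bowl: Bystander: round clear plastic sugar bowl with grey clip-on lid, 112 mm across, 75 mm high. Origin: centre of its underside.
- spare_valve: Bystander: small steel spare safety valve, 34 mm across, 43 mm high, standing. Origin: centre of its underside.
- pressure_cooker: Bystander: steel pressure cooker, 208 mm across, 180 mm high, black long handle along its -x to 230 mm. Origin: centre of its underside.

How it is judged (in metres and radians):
On the way, in this order (a step that is already met when the one before it is completed fails the run):
1. the ribbed tooth has come to rest in the click at the pointer (value of joint wheel_part between -0.15 and 0.15 rad and horizontal distance between wheel_mark and pointer below 0.013 m and velocity of joint wheel_part between -0.15 and 0.15 rad/s), for 0.2 s.
2. the start key is pressed fully down (value of joint wheel_part between -0.15 and 0.15 rad and horizontal distance between wheel_mark and pointer below 0.013 m and value of joint start_key above 0.005 m), for 0.03 s.
At the end, for the whole second after the job is handed in: The wheel rests within 0.15 rad (a fifth of a click) of the position with the ribbed tooth at the pointer, the start key has been pressed at least 5 of its 6 mm after that and is up again, and the bystanders stand within 20 mm of where they were (value of joint wheel_part between -0.15 and 0.15 rad and horizontal distance between wheel_mark and pointer below 0.013 m and value of joint start_key below 0.001 m and velocity of joint wheel_part between -0.1 and 0.1 rad/s and distance of each of teapot, sugar_bowl, spare_valve, pressure_cooker from where it was at the start of the episode below 0.02 m); the robot touches nothing.
It fails at once if the wheel goes more than half a click past the pointer (value of joint wheel_part above 0.45 rad).
It fails at once if the start key is pressed while the wheel is not yet set (value of joint start_key above 0.003 m and (value of joint wheel_part below -0.3 rad or value of joint wheel_part above 0.3 rad)).
It fails at once if the teapot, sugar bowl, spare valve or pressure cooker is moved, lifted or tipped (distance of any of teapot, sugar_bowl, spare_valve, pressure_cooker from where it was at the start of the episode above 0.03 m or angle between any of teapot, sugar_bowl, spare_valve, pressure_cooker's own z axis and vertical above 0.35 rad).
It also fails if it takes over 58 s, if anything falls off the work surface, if the arm or the gripper's body presses on something with over 40 N, if the wrist force passes 120 N, or if a joint passes its speed limit or range.

## Working session

There is one attempt and no reset: what is moved stays moved. The work goes in short steps, Python scripts to look and compute and a tool call to move; the robot and the scene stay as the last step left them, time stands still between calls to the robot, and variables do not carry over. Pictures are saved under pics/ and viewed, at most 10 in all, crops included, and the job is handed in when it is done.

Besides the shell and the picture viewer there is one more tool, called after ">>>" as name(argument=value, ...), one argument or row to a line, values as JSON. jog_arm: Moves the arm, as the interface text tells. Its arguments: {"type":"object","properties":{"dp":{"type":"array"},"twist":{"type":"array"},"jaw":{"type":"number"}},"required":["dp","twist"]}

```bash
mkdir -p pics; python3 - <<'E'
from plant import bot
import cv2,numpy as np
o=bot.get_obs(); print(o['time'],o['tool_pos'],o['tcp_rot'],o['grip_width'])
ims=[]
for c in('top','side'):
    im=bot.capture(c); cv2.imwrite(f'pics/{c}0.png',im)
    p=bot.camera_params(c); print(c,{k:np.round(v,3).tolist() for k,v in p.items()})
    for l in('wheel_centre','wheel_mark','pointer','start_key_top','timer'):
        try: print(l,[(np.round(d['bbox']),round(d['confidence'],2)) for d in bot.find_in(c,l)][:2])
        except Exception as e: print(l,e)
E
```

```text
0.0 [132.63931888 507.54635182 226.04010471] [-3.14006073e+00 -2.33380783e-04  2.88580643e+00] 91.89261406264995
top {'fx': 367.349, 'fy': 367.349, 'cx': 259.683, 'cy': 186.736, 'R': [[0.016, -1.0, -0.022], [-0.993, -0.013, -0.115], [0.115, 0.024, -0.993]], 't': [-99.652, 508.204, 1071.311]}
wheel_centre [(array([208., 158.,  90.,  74.]), 0.96)]
wheel_mark [(array([198., 153.,  32.,  37.]), 0.95)]
pointer [(array([209., 158.,  90.,  73.]), 0.61)]
start_key_top [(array([199., 152.,  39.,  40.]), 0.53)]
timer [(array([210., 158.,  91.,  76.]), 0.76)]
side {'fx': 348.832, 'fy': 348.832, 'cx': 259.325, 'cy': 187.245, 'R': [[-0.906, -0.423, -0.002], [-0.306, 0.658, -0.688], [0.293, -0.623, -0.725]], 't': [441.709, 288.747, 906.343]}
wheel_centre [(array([219., 238.,  97.,  82.]), 0.59)]
wheel_mark [(array([206., 233.,  44.,  42.]), 0.93)]
pointer [(array([219., 237.,  92.,  81.]), 0.77)]
start_key_top [(array([239., 211.,   8.,   7.]), 0.51)]
timer [(array([219., 238.,  95.,  81.]), 0.7)]
```

View pics/top0.png

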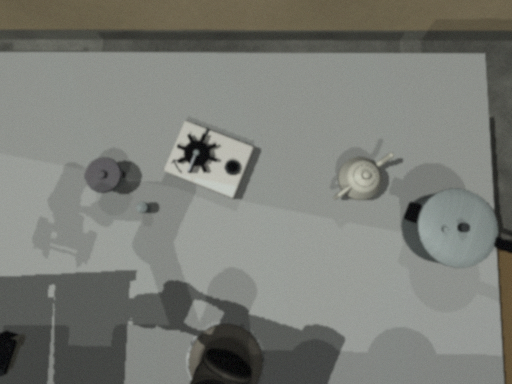

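View pics/side0.png

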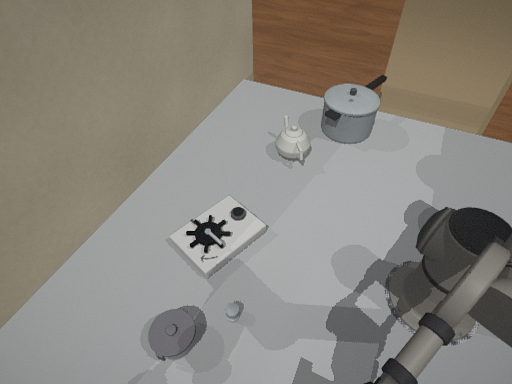

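Top: the wheel is near (198,152), the key near (233,167) and the pointer near (207,132). Side: the wheel is near (209,233), the key near (238,213). I'll enlarge both to read the rib.

```bash
cat > h.py <<'E'
import numpy as np,cv2
from plant import bot
def ray(c,uv):
    p=bot.camera_params(c);R=np.array(p['R']);t=np.array(p['t'])
    d=R.T@np.array([(uv[0]-p['cx'])/p['fx'],(uv[1]-p['cy'])/p['fy'],1]);return -R.T@t,d
def onz(c,uv,z):
    o,d=ray(c,uv);return o+d*(z-o[2])/d[2]
def proj(c,X):
    p=bot.camera_params(c);q=np.array(p['R'])@np.array(X)+np.array(p['t'])
    return np.array([p['fx']*q[0]/q[2]+p['cx'],p['fy']*q[1]/q[2]+p['cy']])
E
python3 - <<'E'
from h import *
a=cv2.imread('pics/top0.png')[112:206,155:265];b=cv2.imread('pics/side0.png')[190:280,160:275]
f=lambda i:cv2.resize(i,(400,int(400*i.shape[0]/i.shape[1])),interpolation=cv2.INTER_CUBIC)
a,b=f(a),f(b);h=max(len(a),len(b))
cv2.imwrite('pics/c0.png',np.hstack([cv2.copyMakeBorder(i,0,h-len(i),0,0,0) for i in(a,b)]))
# masks
for c in('top','side'):
    for l,z in(('wheel_centre',55),('timer',40),('start_key_top',62)):
        for d in bot.masks_of(c,l)[:1]:
            ys,xs=np.nonzero(d['pixels']);print(c,l,d['confidence'],len(xs),xs.mean(),ys.mean(),np.round(onz(c,(xs.mean(),ys.mean()),z)))
            print(cv2.minAreaRect(np.c_[xs,ys].astype(np.float32)))
# hand estimate
W=onz('top',(198,152),62);K=onz('top',(233,167),62);print(W,K,np.linalg.norm(W-K))
W=onz('side',(209,233),62);K=onz('side',(238.5,212),62);print(W,K,np.linalg.norm(W-K))
E
```

```text
top wheel_centre 0.88 4340 208.87972350230416 158.91382488479263 [587.  59.  55.]
((208.7586212158203, 158.60345458984375), (77.24925994873047, 57.751251220703125), 21.801410675048828)
top timer 0.7 4304 208.81412639405204 159.23815055762083 [589.  61.  40.]
((208.56719970703125, 159.3555145263672), (77.80384826660156, 57.62148666381836), 21.124719619750977)
top start_key_top 0.43 91 231.28571428571428 165.9010989010989 [566.  -9.  62.]
((231.0, 166.0), (10.0, 10.0), 90.0)
side wheel_centre 0.97 4234 217.66438356164383 235.32687765706189 [574.  90.  55.]
((218.62002563476562, 233.50743103027344), (56.39752197265625, 85.06004333496094), 52.35237503051758)
side timer 0.59 4321 217.0969682943763 235.44642443878732 [582.  83.  40.]
((217.6089324951172, 232.91087341308594), (58.46894836425781, 84.64278411865234), 50.71058654785156)
side start_key_top 0.72 3082 350.4682024659312 111.1138870863076 [ 393. -650.   62.]
((350.6678771972656, 106.42779541015625), (57.39849090576172, 75.15760803222656), 12.264774322509766)
[606.20338944  90.38340955  62.        ] [562.74963979 -13.94729953  62.        ] 113.01825168947167
[596.93455072  97.84231967  62.        ] [557.06872421  -4.31760232  62.        ] 109.66281860096794
```

View pics/c0.png

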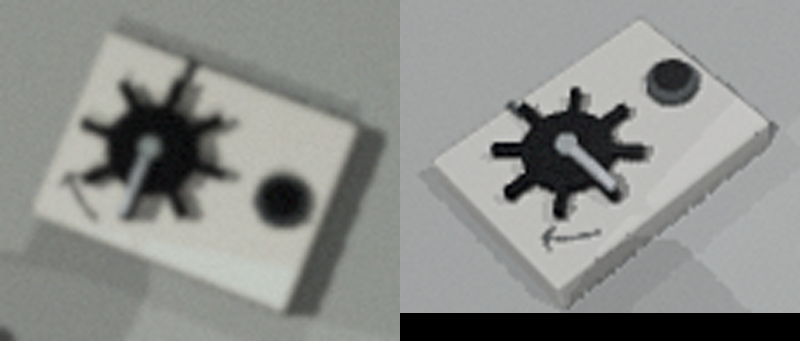

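The rib points at (187,170) in the top image, directly opposite the pointer, so the wheel is four clicks short. I'll fit the timer pose and plan the approach.

```bash
cat >> h.py <<'E'
def loc(P,X):
    c,s=np.cos(P[2]),np.sin(P[2]);return [P[0]+c*X[0]-s*X[1],P[1]+s*X[0]+c*X[1],X[2]]
E
python3 - <<'E'
from h import *
from scipy.optimize import least_squares
T=lambda u,v:(155+u/3.636,112+v/3.636); S=lambda u,v:(160+(u-400)/3.478,190+v/3.478)
D=[('top',T(150,146),(0,35,82)),('top',T(283,200),(0,-78,62)),('top',T(110,32),(85,115,40)),('top',T(357,128),(85,-115,40)),('top',T(190,70),(74,35,44)),
('side',S(567,143),(0,35,82)),('side',S(673,73),(0,-78,62)),('side',S(640,20),(85,-115,40)),('side',S(435,160),(85,115,40)),('side',S(562,290),(-85,115,40)),('side',S(775,122),(-85,-115,40))]
for cs in(('top',),('side',),('top','side')):
    E=[d for d in D if d[0] in cs]
    r=least_squares(lambda P:np.concatenate([proj(c,loc(P,X))-uv for c,uv,X in E]),[590,60,-.39],x_scale=[10,10,.1],loss='soft_l1')
    print(cs,np.round(r.x,3),np.degrees(r.x[2]))
    print(np.round([proj(c,loc(r.x,X))-uv for c,uv,X in E],1).tolist())
P=r.x;np.save('P.npy',P);W=np.array(loc(P,(0,35,62)));K=loc(P,(0,-78,62));print('W',W,'K',K)
th=P[2]+np.radians(157.5);g=W+72*np.array([np.cos(th),np.sin(th),0]);print('gap',g,'theta',np.degrees(th),'yaw',np.degrees(th)+90)
for n in('spare_valve','sugar_bowl'):
    for d in bot.find_in('top',n)[:1]: print(n,d['bbox'],onz('top',d['bbox'][:2],30))
E
```

```text
('top',) [ 5.89222e+02  6.03120e+01 -3.56000e-01] -20.384711785466365
[[-0.6, 0.0], [-0.2, 0.2], [-0.5, -0.7], [2.1, -0.5], [0.3, 1.0]]
('side',) [ 5.84947e+02  6.56130e+01 -3.52000e-01] -20.189216781350517
[[0.1, -2.3], [0.2, 0.1], [0.5, -1.3], [-1.2, 0.6], [-0.1, 1.3], [0.2, -0.2]]
('top', 'side') [ 5.8729e+02  6.2654e+01 -3.5400e-01] -20.30831190789591
[[-1.4, 0.7], [-1.0, 0.8], [-1.3, -0.0], [1.2, 0.1], [-0.6, 1.6], [-0.1, -3.4], [0.0, -0.8], [0.4, -2.1], [-1.3, -0.5], [-0.4, -0.0], [-0.1, -1.1]]
W [599.43766958  95.47862267  62.        ] K [np.float64(560.2185666212393), np.float64(-10.497138531725753), 62]
gap [546.61621669 144.40605991  62.        ] theta 137.1916880921041 yaw 227.1916880921041
sugar_bowl [104.7, 172.7, 39.6, 35.0] [545.8759431  378.32649081  30.        ]
```

>>> jog_arm(
  dp=[
    [-0.049,-0.0247,0],
    [-0.049,-0.0247,0],
    [-0.049,-0.0247,0],
    [-0.049,-0.0247,0],
    [-0.049,-0.0247,0],
    [-0.049,-0.0247,0],
    [-0.049,-0.0247,0],
    [-0.049,-0.0247,0],
    [-0.049,-0.0247,0],
    [-0.049,-0.0247,0],
  ],
  twist=[0,0,0,0,0,0,0,0,0,0],
  jaw=0,
)

```text
time: 2.25
tool_pos: [545.6, 143.6, 226.8]
tcp_rot: [3.141, 0.0, 2.886]
contact_force: [0.6, 0.1, 0.4]
grip_width: 1.2
finger_force: 0.0
```

>>> jog_arm(
  dp=[
    [0,0,0],
    [0,0,0.02],
    [0,0,0.03],
    [0,0,0.03],
    [0,0,0.03],
    [0,0,0.02],
    [0,0,0],
    [0,0,0],
  ],
  twist=[-10.3,-10.3,-10.3,-10.3,-10.3,-10.3,0,0],
)

```text
time: 3.25
tool_pos: [545.0, 145.1, 97.6]
tcp_rot: [-3.141, 0.001, -2.322]
contact_force: [0.8, 0.0, 0.6]
grip_width: 0.3
finger_force: 0.0
```

```bash
python3 - <<'E'
from h import *
o=bot.get_obs();p=o['tool_pos'];print(o['time'],p,np.degrees(o['tcp_rot']),o['grip_width'],o['contact_force'])
f=[]
for c in('top','side'):
    im=bot.capture(c);cv2.imwrite(f'pics/{c}1.png',im);q=proj(c,p);print(c,q)
    x,y=int(q[0])-45,int(q[1])-50
    f.append(cv2.resize(im[y:y+100,x:x+100],(400,400),interpolation=cv2.INTER_CUBIC));print('crop origin',x,y)
cv2.imwrite('pics/c1.png',np.hstack(f))
E
```

```text
3.25 [544.98072658 145.102906    97.58823468] [-1.79952762e+02  6.50663955e-02 -1.33053369e+02] 0.30426793181909045 [0.81064934 0.04893512 0.562759  ]
top [175.6246877  170.39127256]
crop origin 130 120
side [215.49476441 245.23178903]
crop origin 170 195
```

View pics/c1.png

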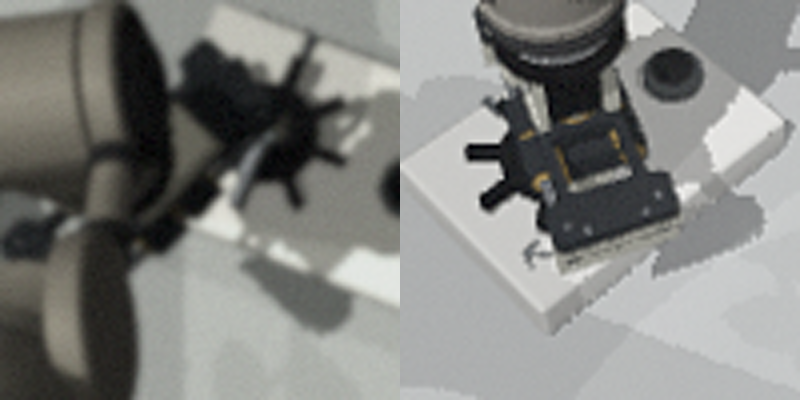

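The side view shows only the gripper body, over the wheel near (580,200) in the crop, hiding the tips. The top view is also partly hidden. The measured pose agrees with the gap, so I'll descend and watch the force.

>>> jog_arm(
  dp=[
    [0,-0.002,0.01],
    [0,0,0.012],
    [0,0,0.008],
    [0,0,0.005],
    [0,0,0.005],
    [0,0,0.005],
    [0,0,0],
    [0,0,0],
  ],
  twist=[0,0,0,0,0,0,0,0],
)

```text
time: 4.35
tool_pos: [546.0, 143.7, 51.9]
tcp_rot: [-3.141, 0.0, -2.319]
contact_force: [-0.4, 0.1, 0.5]
grip_width: 0.5
finger_force: 0.0
```

>>> jog_arm(
  dp=[
    [-0.00623,-0.00027,0],
    [-0.00623,-0.00027,0],
    [-0.00623,-0.00027,0],
    [-0.00623,-0.00027,0],
    [-0.00623,-0.00027,0],
    [-0.00623,-0.00027,0],
    [-0.00623,-0.00027,0],
    [-0.00623,-0.00027,0],
    [-0.00623,-0.00027,0],
    [0,0,0],
  ],
  twist=[5,5,5,5,5,5,5,5,5,0],
)

```text
time: 5.6
tool_pos: [596.9, 168.3, 52.7]
tcp_rot: [3.139, 0.004, -3.105]
contact_force: [1.8, 6.9, 1.1]
grip_width: 0.4
finger_force: 2.7
```

```bash
python3 - <<'E'
from h import *
o=bot.get_obs();p=o['tool_pos'];P=np.load('P.npy');W=np.array(loc(P,(0,35,62)))
d=(p-W)[:2];print(o['time'],p,np.degrees(o['tcp_rot'])[2]-90+360,np.hypot(*d),np.degrees(np.arctan2(d[1],d[0])),o['contact_force'])
f=[]
for c in('top','side'):
    im=bot.capture(c);q=proj(c,W);x,y=int(q[0])-45,int(q[1])-45
    f.append(cv2.resize(im[y:y+90,x:x+90],(400,400),interpolation=cv2.INTER_CUBIC));print('crop origin',x,y)
cv2.imwrite('pics/c2.png',np.hstack(f))
E
```

```text
5.6 [596.93306785 168.32608569  52.65661758] 92.10474726797179 72.89050622620181 91.9691365839679 [1.75403712 6.85346329 1.0834543 ]
crop origin 151 109
crop origin 163 187
```

View pics/c2.png

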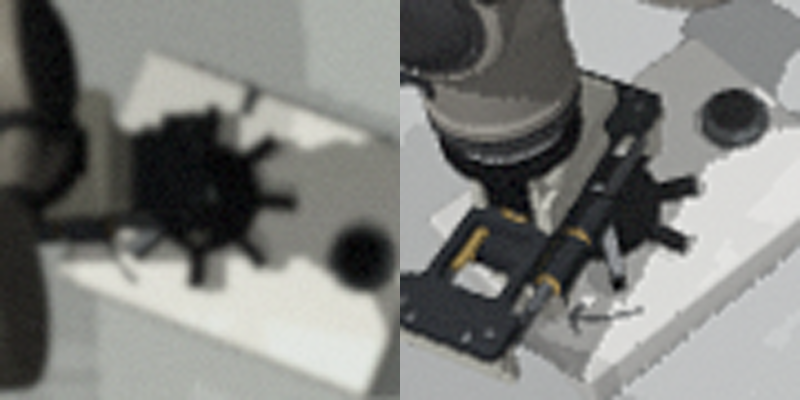

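The rib has turned only about 30° (top crop: hub (208,190), rib end (150,240)), and the finger feels 7 N radially. It is riding on a tooth end because I was too far out. I'll back out and look at where the wheel settles.

>>> jog_arm(
  dp=[
    [0,0.008,0],
    [0,0.008,0],
    [0,0,0],
    [0,0,0],
  ],
  twist=[0,0,0,0],
)

```text
time: 6.2
tool_pos: [594.8, 182.4, 51.6]
tcp_rot: [-3.141, -0.0, -3.104]
contact_force: [-0.3, 0.1, -0.6]
grip_width: 0.8
finger_force: 0.0
```

```bash
cat >> h.py <<'E'
def look(name):
    o=bot.get_obs();p=o['tool_pos'];P=np.load('P.npy');W=np.array(loc(P,(0,35,62)))
    d=(p-W)[:2];print(o['time'],p,'toolang',(np.degrees(o['tcp_rot'])[2]-90)%360,'r',np.hypot(*d),'ang',np.degrees(np.arctan2(d[1],d[0])),o['contact_force'])
    f=[]
    for c in('top','side'):
        im=bot.capture(c);q=proj(c,W);x,y=int(q[0])-45,int(q[1])-45
        f.append(cv2.resize(im[y:y+90,x:x+90],(400,400),interpolation=cv2.INTER_CUBIC));print('crop origin',x,y)
    cv2.imwrite(name,np.hstack(f))
E
python3 -c "
from h import *
look('pics/c3.png')"
```

```text
6.2 [594.84701305 182.37931008  51.60123561] toolang 92.15246568771965 r 87.02185701810996 ang 93.02392296376044 [-0.3226374   0.11531562 -0.62147326]
crop origin 151 109
crop origin 163 187
```

View pics/c3.png

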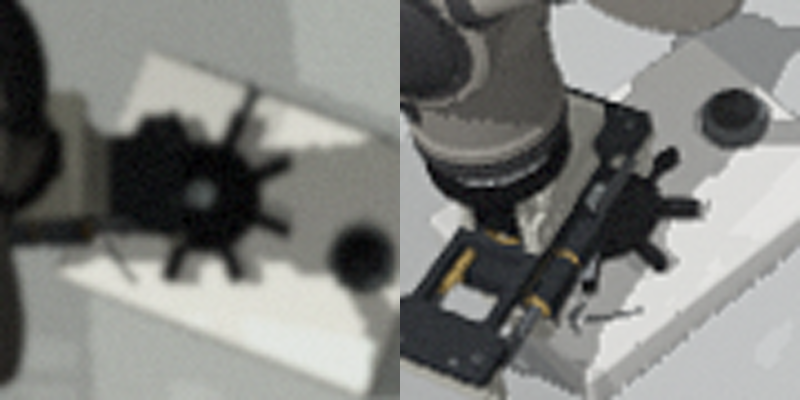

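The wheel settled one click on: teeth line up with the pointer at (248,95) and the tooth at (175,275) is now plain. Three clicks remain, so I'll re-enter the same gap deeper.

>>> jog_arm(
  dp=[
    [-0.002,-0.006,0],
    [0,-0.006,0],
    [0,-0.006,0],
    [0,-0.004,0],
    [0,-0.004,0],
    [0,0,0],
  ],
  twist=[0,0,0,0,0,0],
)

```text
time: 7.05
tool_pos: [598.1, 156.3, 51.8]
tcp_rot: [-3.142, 0.0, -3.104]
contact_force: [0.3, 0.3, 0.3]
grip_width: 0.4
finger_force: 0.4
```

>>> jog_arm(
  dp=[
    [-0.0054,-0.00024,0],
    [-0.0054,-0.00024,0],
    [-0.0054,-0.00024,0],
    [-0.0054,-0.00024,0],
    [-0.0054,-0.00024,0],
    [-0.0054,-0.00024,0],
    [-0.0054,-0.00024,0],
    [-0.0054,-0.00024,0],
    [-0.0054,-0.00024,0],
    [0,0,0],
  ],
  twist=[5,5,5,5,5,5,5,5,5,0],
)

```text
time: 8.3
tool_pos: [642.8, 139.9, 51.7]
tcp_rot: [3.141, 0.001, 2.394]
contact_force: [0.1, 0.1, -0.5]
grip_width: 0.7
finger_force: 0.4
```

```bash
python3 -c "
from h import *
look('pics/c4.png')"
```

```text
8.3 [642.80304555 139.93057643  51.70040726] toolang 47.17887742801719 r 62.100982480699095 ang 45.70889362052165 [ 0.05335213  0.10432541 -0.49709636]
crop origin 151 109
crop origin 163 187
```

View pics/c4.png

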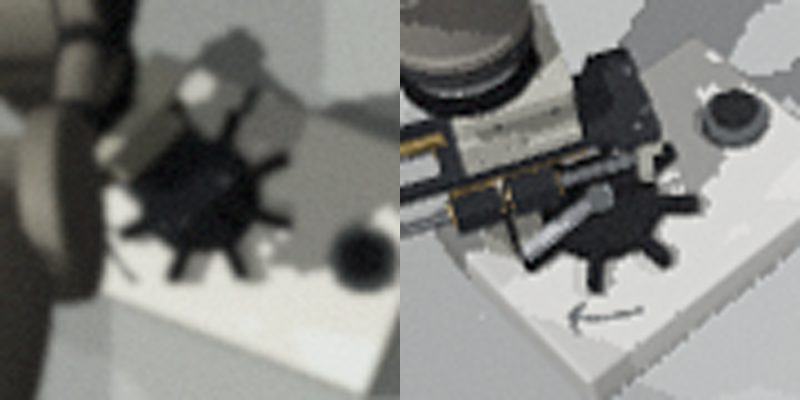

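The rib now points lower-left in the side view (hub (600,198) to (535,260)), two clicks on and at rest with no force. Next click.

>>> jog_arm(
  dp=[
    [-0.0054,-0.00024,0],
    [-0.0054,-0.00024,0],
    [-0.0054,-0.00024,0],
    [-0.0054,-0.00024,0],
    [-0.0054,-0.00024,0],
    [-0.0054,-0.00024,0],
    [-0.0054,-0.00024,0],
    [-0.0054,-0.00024,0],
    [-0.0054,-0.00024,0],
    [0,0,0],
  ],
  twist=[5,5,5,5,5,5,5,5,5,0],
)

```text
time: 9.65
tool_pos: [661.7, 96.8, 51.6]
tcp_rot: [-3.141, -0.0, 1.61]
contact_force: [0.7, 0.3, -0.2]
grip_width: 0.1
finger_force: 0.0
```

```bash
python3 -c "
from h import *
look('pics/c5.png')"
```

```text
9.65 [661.71230338  96.80428789  51.63671956] toolang 2.234770327809599 r 62.288742184810566 ang 1.2194941528584575 [ 0.67491228  0.3262106  -0.21407352]
crop origin 151 109
crop origin 163 187
```

View pics/c5.png

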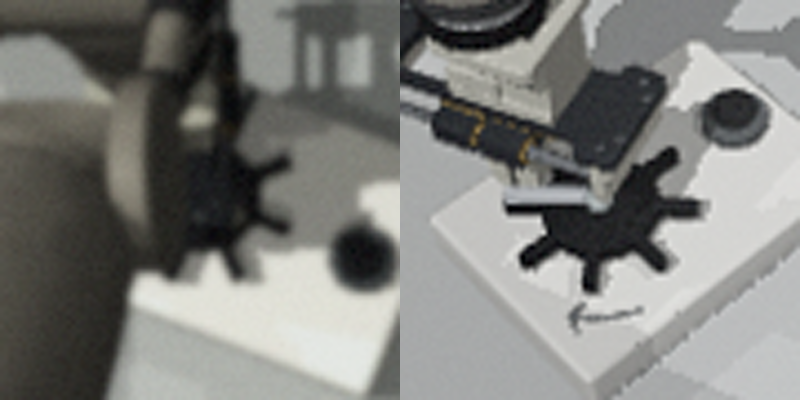

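The rib now points left in the side view (hub (600,200) to (507,195)), three clicks on. Last click.

>>> jog_arm(
  dp=[
    [-0.0054,-0.00024,0],
    [-0.0054,-0.00024,0],
    [-0.0054,-0.00024,0],
    [-0.0054,-0.00024,0],
    [-0.0054,-0.00024,0],
    [-0.0054,-0.00024,0],
    [-0.0054,-0.00024,0],
    [-0.0054,-0.00024,0],
    [-0.0054,-0.00024,0],
    [0,0,0],
  ],
  twist=[5,5,5,5,5,5,5,5,5,0],
)

```text
time: 11.0
tool_pos: [645.4, 52.6, 51.8]
tcp_rot: [-3.141, 0.0, 0.825]
contact_force: [0.3, -0.1, -0.1]
grip_width: 0.8
finger_force: 0.0
```

>>> jog_arm(
  dp=[
    [0,0,0],
    [0,0,-0.01],
    [0,0,-0.02],
    [0,0,-0.02],
    [0,0,-0.02],
    [0,0.02,-0.02],
    [0,0.02,0],
    [0,0.02,0],
    [0,0.02,0],
    [0,0,0],
  ],
  twist=[0,0,0,0,0,0,0,0,0,0],
)

```text
time: 12.25
tool_pos: [704.8, -2.8, 142.0]
tcp_rot: [3.141, -0.0, 0.822]
contact_force: [0.3, 0.8, 0.0]
grip_width: 0.3
finger_force: 0.0
```

```bash
python3 -c "
from h import *
look('pics/c6.png')"
```

```text
12.25 [704.77700037  -2.84341716 141.95216886] toolang 317.10984190895 r 144.095794967589 ang -43.026615656848136 [0.28196818 0.79498785 0.01684405]
crop origin 151 109
crop origin 163 187
```

View pics/c6.png

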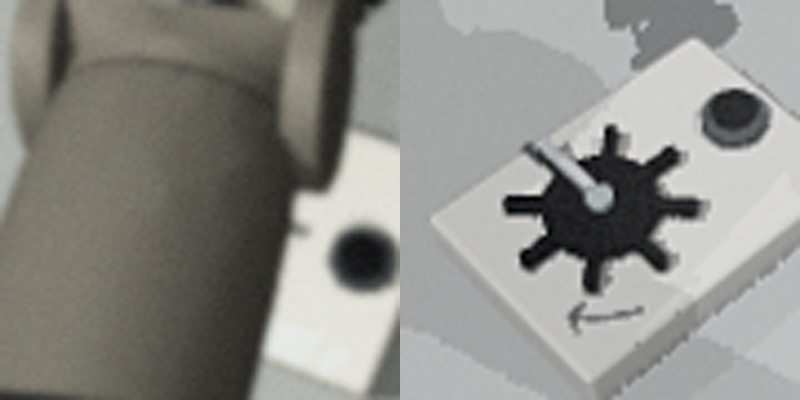

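The rib rests exactly at the pointer (side crop, hub (600,198) to (535,148)). Now I'll go over the key.

>>> jog_arm(
  dp=[
    [-0.0209,-0.0199,0],
    [-0.0209,-0.0199,0],
    [-0.0209,-0.0199,0],
    [-0.0209,-0.0199,0],
    [-0.0209,-0.0199,0],
    [0,0,0.03],
    [0,0,0.03],
    [0,0,0.012],
    [0,0,0],
    [0,0,0],
  ],
  twist=[0,0,0,0,0,0,0,0,0,0],
)

```text
time: 13.6
tool_pos: [560.9, -10.8, 70.8]
tcp_rot: [3.14, -0.001, 0.823]
contact_force: [0.7, 0.1, 0.4]
grip_width: 0.3
finger_force: 0.0
```

>>> jog_arm(
  dp=[
    [0,0,0.006],
    [0,0,0.004],
    [0,0,0.002],
    [0,0,0.002],
    [0,0,0.001],
    [0,0,0],
    [0,0,0],
  ],
  twist=[0,0,0,0,0,0,0],
)

```text
time: 14.48
tool_pos: [560.7, -10.9, 56.1]
tcp_rot: [3.14, -0.001, 0.823]
contact_force: [-2.1, 0.6, 13.3]
grip_width: 0.4
finger_force: 6.3
```

13 N at z = 56 is well past the 5 N spring, so the key is on its stop. Release and retreat.

>>> jog_arm(
  dp=[
    [0,0,0],
    [0,0,-0.01],
    [0,0,-0.03],
    [0,0,-0.04],
    [0,0,-0.04],
    [0,0,-0.03],
    [-0.03,-0.03,0],
    [-0.03,-0.03,0],
    [-0.03,-0.03,0],
    [0,0,0],
  ],
  twist=[0,0,0,0,0,0,0,0,0,0],
)

```text
time: 15.72
tool_pos: [430.3, -15.4, 204.7]
tcp_rot: [-3.14, 0.001, 0.822]
contact_force: [0.5, -0.0, 1.2]
grip_width: 0.5
finger_force: 0.0
```

```bash
python3 -c "
from h import *
look('pics/c7.png')"
```

```text
15.725 [430.29515213 -15.3728199  204.67363153] toolang 317.11882618638896 r 202.23064439480981 ang -146.76024774984762 [ 0.45491438 -0.03260527  1.2173938 ]
crop origin 151 109
crop origin 163 187
```

View pics/c7.png

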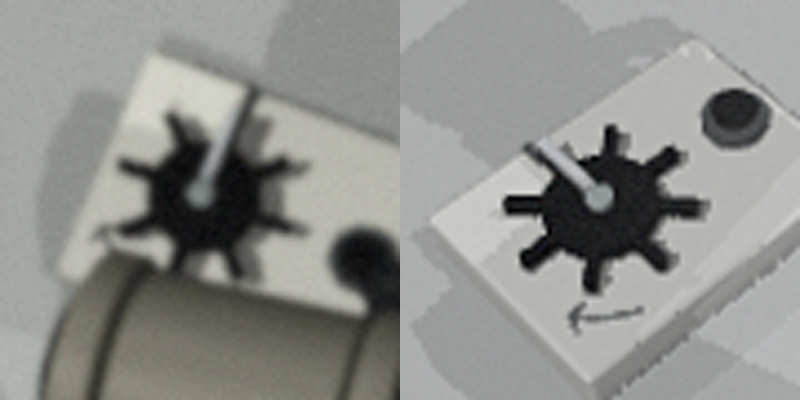

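The rib lies in line with the pointer in both views (top crop (200,190) to (240,95)), the key is up and the arm is clear.

```bash
python3 -c "
from plant import bot
print(bot.close_job())"
```

```text
the job is handed in; nothing more can be done
None
```

I turned the wheel four clicks clockwise so the ribbed tooth rests at the pointer, pressed the start key onto its stop and let it go, then handed the job in at about 16 s with the arm clear; no verdict came back.

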